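Turn the yellow divider of the protocol binder

TASK

The protocol binder on the cart lies open one section too early. Put a fingertip under the yellow tab, turn that one stiff divider over the rings and press it down flat on the left-hand pages, so that the green section lies open. Only push it, never take it between the fingers; don't let it slap down, and leave the green divider, the binder and the things around it where they are.

Things in the scene. Friction and masses are not known exactly. Their poses are not given: they have to be found in the camera images.
- binder: dark blue A5 ring binder lying open, loose, 1 kg. Origin: under the middle of its spine, on the tray. x runs along the spine (away from the robot at yaw 0), y to the left-hand pages, z up. Covers 232 mm along x, out to y = -188 and +188 mm, 3 mm thick; white page blocks 208 mm along x, out to y = -146 and +146 mm, tops 30 mm (right) and 33 mm (left) above the tray.
- ring_line (a point): fixed to the binder, 36 mm above its origin: middle of the line (along binder x) about which both dividers turn. Four steel rings of 22 mm radius stand round this line, their tops 60 mm above the tray.
- left_pages (a point): fixed to the binder: middle of the left-hand side, binder y = +85 mm, 35 mm above the tray: the top of a blue-tabbed divider that was turned earlier and lies fixed there; its blue tab is at the far end (binder x = +68 mm, out to y = +172 mm).
- yellow_divider (a joint): angle (rad) of the yellow-tabbed divider about the ring line: 0 = flat on the right-hand (-y) pages, 1.57 upright, 3.14 = flat on the left-hand (+y) pages, its stop. Starts lifted by 0.01 to 0.1. Rigid off-white plate, 2 mm thick, 60 g, 210 mm along x, 12 to 150 mm from the ring line. It drags on the rings: stays at any angle it is left; takes about 1 N at the tab to turn.
- yellow_tab (a point): middle of the yellow tab, which is part of the divider and moves with it: 2 mm thick, 42 mm along the spine, from 150 to 172 mm from the ring line; this point at 161 mm, binder x = -62 mm (near end). Below it is only the 3 mm cover, so a finger fits under. Axes: as the binder's while the angle is 0, z square to the sheet.
- yellow_sheet (a point): middle of the yellow-tabbed divider's sheet, 80 mm from the ring line, x = 0 in the binder; axes as yellow_tab.
- green_divider (a joint): angle (rad) of the green-tabbed divider, same shape, hinge and drag; lies under the yellow one at 0, sheet top 33 mm above the tray, edge 150 mm from the ring line, tab in the middle (binder x = -15 to +27 mm, out to 172 mm). Must stay at 0.
- ball_pen: white and red ball pen, 145 x 11 x 9 mm, lying on the tray to the right of the binder, loose; origin under its middle, long along its y.
- gauze_pack: white and blue flat pack of gauze, 68 x 104 x 12 mm, lying to the right of the binder, loose; origin under its middle, long along its y.
- small_vial: small white vial with a blue cap, 24 mm across, 41 mm high, standing near the robot on the left, loose; origin under its middle.
- med_cup: clear plastic dosing cup standing upside down, 41 mm across, 34 mm high, near the vial, loose; origin under its middle.
- right_rail (a point): fixed point on top of the cart's white tube rail, a 26 mm thick hoop along the right side of the tray at y = -0.40, from x = 0.21 to 0.83, its top 243 mm above the tray; a like hoop runs along the left side at y = +0.435. Keep the arm and fingers clear of both.

How it is judged:
By the outcome, as a careful person would: the job done as asked, in the order asked, and still so for the second after the job is handed in, with the robot touching nothing.
It also fails if it takes over 45 s, if anything falls off the work surface, if the arm or the gripper's body presses on something with over 40 N, if the wrist force passes 120 N, or if a joint passes its speed limit or range.

ROBOT

A 6-joint arm with a two-finger parallel gripper is mounted at the origin on a cart in front of the work surface, level with it; the furniture and walls round the work are solid. World frame = base frame: x ahead of the robot, y to its left, z up, the work surface at z = 0. Lengths are in m, angles in degrees, forces in N, time in s.
With the tool pointing down it reaches from about 0.4 to 0.825 m from the base axis. Payload 7 kg.
Tool frame: the origin (TCP) lies midway between the tips of the shut fingers; the grasp point (between the pads) lies 19 mm behind it; z points along the fingers, y is the line along which they close (so a half turn about z gives the same grasp; the last joint's range is limited). The gripper opens to 88 mm and grips with 3 to 60 N. Pads are 19 mm wide; open, the fingers measure 130 mm over their backs; the gripper's body (78 mm by 193 mm) begins 47 mm behind the grasp point.
Start: joints at [-59.238, 20.546, 0.682, 0, -70.136, -16.507], TCP at [0.166, -0.654, 0.227] pointing down, gripper open.
Joint ranges: [-176.03, 176.03], [-82.01, 121.73], [-58.28, 71.71], [-173.87, 95.51], [-174.79, -0.11], [-173.66, 173.66]. Speed limits (degrees/s): [136.94, 136.94, 172.46, 180, 180, 180].

INTERFACE

Orientations are given as [roll, pitch, yaw] about the fixed x, y, z axes, in that order (R = Rz(yaw) Ry(pitch) Rx(roll)).
In Python, from plant import ctrl, viewer, close_job gives the robot as it stands. The module is installed in compiled form; this text tells all that it offers.
- The arm moves only by the tool step_arm, never from a script. Its argument "moves" is a list that holds one entry, the list of rows, each a list of 5 numbers: the shift along the world's x, y, z in cm, then the turn about the world's z in rad, then the finger opening in cm, from 0 to 8.76. In form: [[[tx, ty, tz, twist, grip], ...]]. A call has 1 to 10 rows; each row shifts and turns the commanded pose from where the row before left it; what a row does not reach is not made up. A row lasts 1/10 s, in which the tool goes at most 50 mm and 8.59 degrees, less where a joint would pass 70% of its speed; a pose out of reach is approached as far as the arm can. A call with a gripper value outside its range is refused whole. The fingers move at their own pace and stop on an object; the grip force is fixed at half the most. Time passes only in rows, so rows that do not move let the fingers close. It gives the time, the measured TCP pose, the force, the opening and the grip force at its end, in the units of the state.
- ctrl.get_obs(): the state, without advancing time (a new reading comes with each control period).
- viewer.snapshot(name): name is "scene" or "top" or "wrist"; returns (picture, depth): 480x640x3 uint8, blue, green, red; 480x640 float32, m along the optical axis (not along the pixel's ray), 0 where there is no reading.
- viewer.camera_info(name): a dict with "camera_matrix" (3x3 intrinsics, pixels), "eye" and "orientation" of the camera in the world. Camera axes: x right, y down, z forward; pixel columns grow to the right and rows downward; lengths in m; the calibration is good to about 2 mm. A picture is of the moment at which its call begins: read the wrist's pose just before it. camera_info takes no time and is no camera call; for the wrist camera it gives the pose at the moment of the call.
- close_job(): hands the job in; it is judged then, once.
The state is a dict: "clock": time; "joint_pos": joint angles; "qvel": joint speeds; "tau": joint torques, N m; "tool_pos": TCP position; "orientation": TCP orientation; "force": force on the tool from outside, world axes, zero at the start; "moment": the same for the moment, N m; "opening": finger opening in m; "gripper_force": force on a finger pad.
Only numpy, scipy, OpenCV 4.12 (cv2) and the standard library are available. Lean on these libraries where they do the work, as an engineer would, in place of code of your own. Each camera call takes 0.05 s, during which the arm holds its last target. There are 200 camera calls.

## Working session

There is one attempt and no reset: what is moved stays moved. The work goes in short steps, Python scripts to look and compute and a tool call to move; the robot and the scene stay as the last step left them, time stands still between calls to the robot, and variables do not carry over. Pictures are saved under pics/ and viewed, at most 10 in all, crops included, and the job is handed in when it is done.

Besides the shell and the picture viewer there is one more tool, called after "Call:" as a command line: name --argument value ..., lists and objects as JSON in quotes. step_arm: Moves the arm, as the interface text tells. Its arguments: {"type":"object","properties":{"moves":{"type":"array","items":{"type":"array","items":{"type":"array","items":{"type":"number"}}}}},"required":["moves"]}

```bash
mkdir -p pics
cat > h.py <<'E'
import cv2,numpy as np
from plant import ctrl,viewer,close_job
def snap(n,f):
    i=viewer.camera_info(n);p,d=viewer.snapshot(n);cv2.imwrite('pics/'+f+'.png',p);np.savez('pics/'+f,d=d,p=p);return p,d,i
E
python3 - <<'E'
from h import *
print(ctrl.get_obs())
for n in('top','scene'):
    p,d,i=snap(n,n+'0');print(n,i)
E
```

```text
{'clock': 0.0, 'joint_pos': array([-5.92354950e+01,  2.05930234e+01,  6.33370576e-01, -1.87105151e-02,
       -7.01352924e+01, -1.65068041e+01]), 'qvel': array([ 0.00205988, -0.04500574,  0.01041456, -0.00339799, -0.05367789,
       -0.09309453]), 'tau': array([ 4.75655488e-04, -5.82716489e+01,  2.93056941e+01,  6.99678987e+00,
        7.00867851e-03, -1.89024017e-04]), 'tool_pos': array([ 0.16608673, -0.65374668,  0.22560613]), 'orientation': array([ 1.79903970e+02, -1.01151456e-02, -1.65748663e+02]), 'force': array([ 0.7455157 , -0.16771875,  0.81159633]), 'moment': array([-0.00991009,  0.01854156, -0.06246105]), 'gripper_force': 0.0, 'opening': 0.08766861621516801}
top {'camera_matrix': array([[569.76478884,   0.        , 315.80165901],
       [  0.        , 569.76478884, 236.45342761],
       [  0.        ,   0.        ,   1.        ]]), 'eye': array([ 0.15948389, -0.04519182,  1.72734798]), 'orientation': array([-169.57780001,    0.63749665,  -90.26989152])}
scene {'camera_matrix': array([[585.69609063,   0.        , 325.64437519],
       [  0.        , 585.69609063, 249.95013546],
       [  0.        ,   0.        ,   1.        ]]), 'eye': array([-0.19852404,  0.56464486,  1.11136181]), 'orientation': array([-137.28824583,   -1.11580808, -131.86476728])}
```

View pics/top0.png

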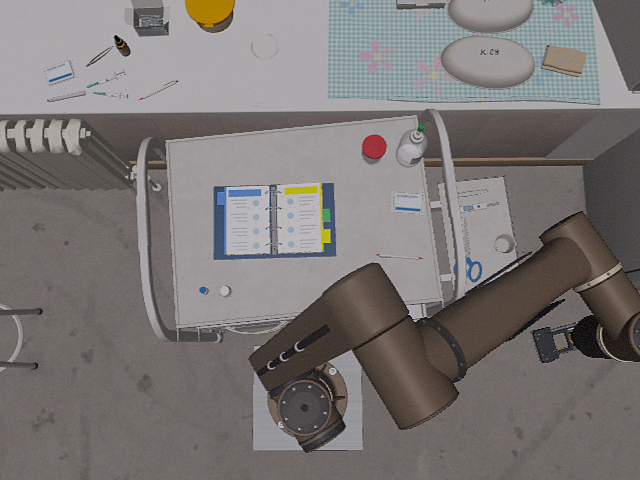

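View pics/scene0.png

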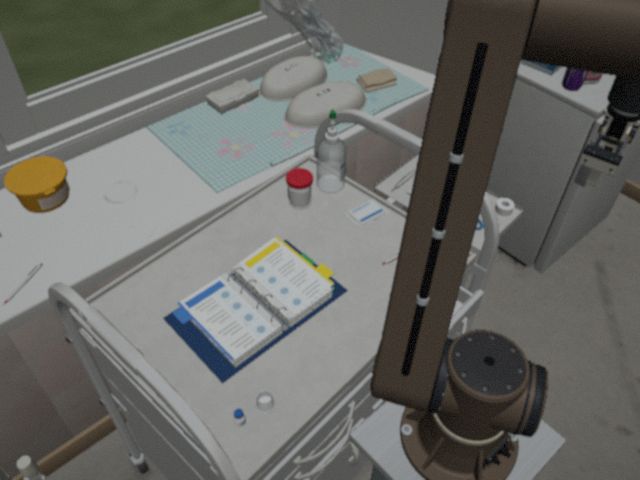

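The top view shows the binder at about (213–336, 183–260), with the yellow tab at (326,236), green at (326,215) and blue at (221,198). The pen is at (400,257), the gauze at (407,203), and the vial and cup at (204,290) and (225,291).

```bash
cat >> h.py <<'E'
from scipy.spatial.transform import Rotation as R
def rays(i,uv):
    K=i['camera_matrix'];uv=np.atleast_2d(np.asarray(uv,float))
    v=np.c_[(uv-K[:2,2])/K[0,0],np.ones(len(uv))]
    return v@R.from_euler('xyz',i['orientation'],degrees=True).as_matrix().T
def onplane(i,uv,z):
    v=rays(i,uv);e=np.array(i['eye']);return e+v*((z-e[2])/v[:,2])[:,None]
def mask(p,lo,hi):
    m=cv2.inRange(cv2.cvtColor(p,cv2.COLOR_BGR2HSV),lo,hi);return m
def dpts(i,d,m):
    v,u=np.nonzero(m&(d>0).astype(np.uint8)*255);return np.array(i['eye'])+rays(i,np.c_[u,v])*d[v,u][:,None]
E
python3 - <<'E'
from h import *
i=viewer.camera_info('top');z=np.load('pics/top0.npz');p,d=z['p'],z['d']
roi=np.zeros(p.shape[:2],np.uint8);roi[170:275,195:350]=255
m=mask(p,(100,120,30),(130,255,140))&roi
c=max(cv2.findContours(m,0,2)[0],key=cv2.contourArea)
b=cv2.boxPoints(cv2.minAreaRect(c));P=onplane(i,b,.003);print(P.round(4),P.mean(0))
for n,lo,hi in(('yel',(22,150,150),(35,255,255)),('grn',(45,100,80),(85,255,255)),('blu',(98,120,150),(115,255,255))):
    mm=mask(p,lo,hi)&roi
    N,_,s,ce=cv2.connectedComponentsWithStats(mm)
    for k in range(1,N):
        if s[k,4]>20:print(n,s[k],onplane(i,ce[k],.036).round(4), 'dz',np.median(dpts(i,d,np.uint8(255*(_==k)))[:,2]))
p,d,i=snap('wrist','w0');print(i)
E
```

```text
[[0.6365 0.2877 0.003 ]
 [0.6363 0.2625 0.003 ]
 [0.6201 0.2621 0.003 ]
 [0.6203 0.2872 0.003 ]] [0.62828152 0.27488202 0.003     ]
yel [320 183  10  67 177] [[ 0.499  -0.0521  0.036 ]] dz 0.052871801228274284
yel [285 186  32   9 207] [[0.6161 0.0179 0.036 ]] dz 0.04755846867725122
grn [323 208   7  14  92] [[ 0.537  -0.0592  0.036 ]] dz 0.03485567164702075
blu [217 187   9  67 225] [[0.5512 0.2557 0.036 ]] dz 0.03642702087909222
blu [229 189  32   8 201] [[0.6088 0.1914 0.036 ]] dz 0.03558718269223915
{'camera_matrix': array([[339.74378373,   0.        , 316.08017231],
       [  0.        , 339.74378373, 237.9813697 ],
       [  0.        ,   0.        ,   1.        ]]), 'eye': array([ 0.09037077, -0.6724133 ,  0.38440666]), 'orientation': array([ 1.63491503e+02, -1.63101914e-01,  1.04227521e+02])}
```

View pics/w0.png

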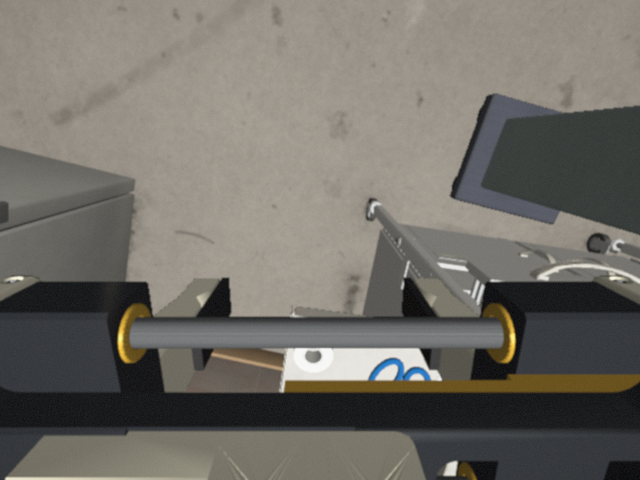

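The wrist view shows the two grey fingers with black pad blocks on their inner faces, at about (200,330) and (430,330).

Run:
```python
from h import *
z=np.load('pics/w0.npz');p,d=z['p'],z['d'];i=viewer.camera_info('wrist');o=ctrl.get_obs()
T=R.from_euler('xyz',o['orientation'],degrees=True).as_matrix()
v,u=np.mgrid[0:480,0:640];v=v.ravel();u=u.ravel()
X=np.array(i['eye'])+rays(i,np.c_[u,v])*d.ravel()[:,None];L=((X-o['tool_pos'])@T*1000).reshape(480,640,3)
for r in range(276,400,8):
    print(r,[(c,*L[r,c].round().astype(int)) for c in range(158,244,8) if d[r,c]>0 and d[r,c]<.25])
crop=cv2.resize(p[260:420,140:260],None,fx=5,fy=3.5,interpolation=2);cv2.imwrite('pics/wc.png',crop)
```

```text
276 []
284 [(190, np.int64(13), np.int64(-58), np.int64(-13)), (198, np.int64(12), np.int64(-54), np.int64(-13)), (206, np.int64(13), np.int64(-50), np.int64(-13)), (214, np.int64(12), np.int64(-47), np.int64(-12)), (222, np.int64(11), np.int64(-44), np.int64(-9))]
292 [(182, np.int64(12), np.int64(-58), np.int64(-21)), (190, np.int64(13), np.int64(-55), np.int64(-22)), (198, np.int64(12), np.int64(-51), np.int64(-21)), (206, np.int64(12), np.int64(-48), np.int64(-20)), (214, np.int64(11), np.int64(-45), np.int64(-18)), (222, np.int64(9), np.int64(-43), np.int64(-14)), (230, np.int64(3), np.int64(-43), np.int64(-2))]
300 [(174, np.int64(13), np.int64(-59), np.int64(-30)), (182, np.int64(12), np.int64(-56), np.int64(-29)), (190, np.int64(12), np.int64(-52), np.int64(-28)), (198, np.int64(13), np.int64(-48), np.int64(-30)), (206, np.int64(8), np.int64(-48), np.int64(-21)), (214, np.int64(11), np.int64(-43), np.int64(-26)), (222, np.int64(5), np.int64(-43), np.int64(-15)), (230, np.int64(-2), np.int64(-43), np.int64(-1))]
308 [(166, np.int64(12), np.int64(-60), np.int64(-35)), (174, np.
[... 4285 characters left out ...]
-47), np.int64(-69)), (174, np.int64(-2), np.int64(-46), np.int64(-65)), (182, np.int64(-7), np.int64(-46), np.int64(-59))]
396 [(158, np.int64(27), np.int64(-32), np.int64(-101)), (166, np.int64(26), np.int64(-31), np.int64(-100)), (174, np.int64(26), np.int64(-29), np.int64(-100)), (182, np.int64(27), np.int64(-27), np.int64(-101)), (190, np.int64(26), np.int64(-25), np.int64(-100)), (198, np.int64(26), np.int64(-24), np.int64(-100)), (206, np.int64(27), np.int64(-22), np.int64(-101)), (214, np.int64(26), np.int64(-20), np.int64(-100)), (222, np.int64(27), np.int64(-18), np.int64(-101)), (230, np.int64(26), np.int64(-17), np.int64(-100)), (238, np.int64(27), np.int64(-15), np.int64(-101))]
```

View pics/wc.png

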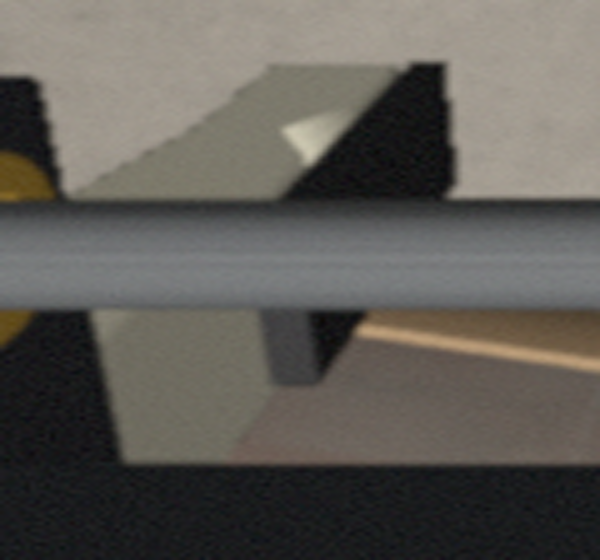

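The crop shows the pad's black face about 4 mm proud of the grey finger. The finger's front face is flat, 13 mm from the tool axis. I'll close the fingers, rise, cross the rail, and look from above.

Call:
step_arm --moves '[[[0,0,4.5,0,0],[0,0,4.5,0,0],[0,0,4.5,0,0],[0,0,4.5,0,0],[1.5,3,0,0.09,0],[2,4,0,0.09,0],[2,4,0,0.09,0],[2,4,0,0.09,0],[2,4,0,0.09,0],[2,4,0,0.09,0]]]'

```text
clock: 1.15
tool_pos: [0.2815, -0.4225, 0.4063]
orientation: [180.0, 0.0, -134.6]
force: [0.7, -0.0, 0.6]
opening: 0.0132
gripper_force: 0.0
```

Call:
step_arm --moves '[[[2.5,4,0,0.09,0],[2.5,4,0,0.09,0],[2.5,4,0,0.09,0],[2.5,4,0,0.09,0],[2.5,4,0,0.09,0],[2.5,4,0,0.09,0],[2,4,0,0.09,0],[2,4,0,0.09,0],[2,4,0,0.1,0],[2,3,0,0.05,0]]]'

```text
clock: 2.15
tool_pos: [0.5115, -0.0318, 0.4066]
orientation: [-180.0, 0.0, -84.7]
force: [1.0, -0.7, 0.2]
opening: 0.0002
gripper_force: 0.0
```

Run:
```python
from h import *
o=ctrl.get_obs();print(o['clock'],o['tool_pos'],o['orientation'],o['force'])
p,d,i=snap('wrist','w1');print(i['eye'],i['orientation'])
```

```text
2.15 [ 0.51151216 -0.03184735  0.40663297] [-1.79982834e+02  1.97461101e-02 -8.46675668e+01] [ 0.99809114 -0.66422505  0.21315691]
[ 0.51754924 -0.10805069  0.56526955] [ 1.63356383e+02 -2.96879953e-02 -1.74688851e+02]
```

View pics/w1.png

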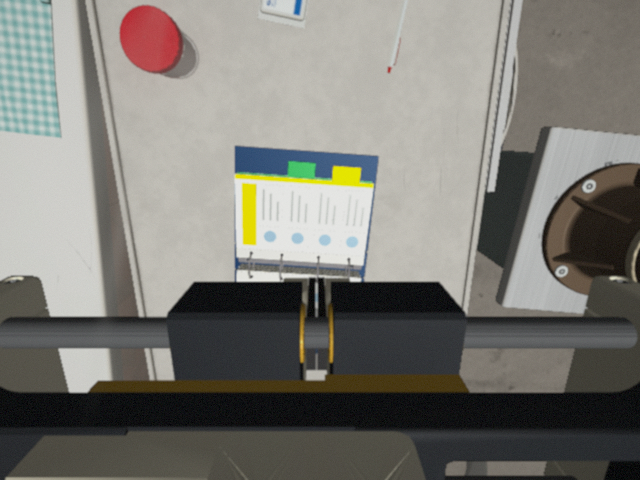

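The wrist view shows the right half of the binder. Its outer cover edge runs from (235,147) to (378,156), the yellow tab is at (346,175), the green tab at (301,170), and the rings are along row 265.

Run:
```python
from h import *
i=viewer.camera_info('wrist');z=np.load('pics/w1.npz');p,d=z['p'],z['d']
m=mask(p,(100,120,30),(130,255,160));m[:140]=0;m[200:]=0;m[:,:225]=0;m[:,390:]=0
top=[(u,np.nonzero(m[:,u])[0][0]) for u in range(240,375,3) if m[:,u].any()]
P=onplane(i,top,.003);f=np.polyfit(P[:,0],P[:,1],1);print('edge',f,np.degrees(np.arctan(f[0])),P[0],P[-1],(P[:,1]-np.polyval(f,P[:,0])).std())
y=mask(p,(22,150,120),(35,255,255));y[:160]=0;y[290:]=0
t=y.copy();t[184:]=0;t[:,:334]=0;t[:,360:]=0
X=dpts(i,d,cv2.erode(t,np.ones((3,3))));print('tab z',np.percentile(X[:,2],[5,50,95]),X.mean(0))
g=mask(p,(45,100,80),(85,255,255));g[:155]=0;g[176:]=0;Xg=dpts(i,d,cv2.erode(g,np.ones((3,3))));print('grn',Xg.mean(0),np.median(Xg[:,2]))
zt=np.median(X[:,2]);v,u=np.nonzero(t);Q=onplane(i,np.c_[u,v],zt)
th=np.arctan(f[0]);ex=np.array([np.cos(th),np.sin(th)]);ey=np.array([-ex[1],ex[0]])
a=Q[:,:2]@ex;b=Q[:,:2]@ey;print('tab along',np.percentile(a,[1,99]),'out',np.percentile(b,[1,50]), 'edge b',(P[:,:2]@ey).mean(),'cover a',(P[:,:2]@ex)[[0,-1]])
# sheet heights
s=np.zeros_like(y);s[190:245,262:350]=255;Xs=dpts(i,d,s);A=np.c_[Xs[:,:2]@ey,np.ones(len(Xs))];print('sheet slope',np.linalg.lstsq(A,Xs[:,2],rcond=None)[0])
o=ctrl.get_obs()['tool_pos'];print('tcp a,b',o[:2]@ex,o[:2]@ey,ex,ey)
```

```text
edge [ 0.02044086 -0.09002101] 1.1710122050843716 [ 0.63880553 -0.0774431   0.003     ] [ 0.42696806 -0.08212602  0.003     ] 0.0006336825298370486
tab z [0.04949287 0.05133391 0.05304931] [ 0.46956521 -0.05444714  0.05132138]
grn [ 0.53851059 -0.05597013  0.03272436] 0.03273425400128316
tab along [0.44877803 0.48718519] out [-0.07626266 -0.06413381] edge b -0.0900022047839474 cover a [0.63708945 0.42520052]
sheet slope [-0.09344299  0.04528673]
tcp a,b 0.5133412276900798 -0.03951716902022906 [0.99979115 0.0204366 ] [-0.0204366   0.99979115]
```

Call:
step_arm --moves '[[[-2,-3.7,-3,-0.036,0],[-2.1,-3.7,-3,-0.036,0],[0,0,-4.5,0,0],[0,0,-4.5,0,0],[0,0,-4.5,0,0],[0,0,-4.5,0,0],[0,0,-4.5,0,0],[0,0,-4,0,0],[0,0,-3,0,0],[0,0,-1.5,0,0]]]'

```text
clock: 3.2
tool_pos: [0.4697, -0.1059, 0.0359]
orientation: [179.8, -0.0, -89.1]
force: [0.1, 0.2, 0.3]
opening: 0.0004
gripper_force: 0.0
```

Call:
step_arm --moves '[[[0,0,-1,0,0],[0,0,-0.6,0,0],[0,0,0,0,0],[0,0,0,0,0],[0,0,0,0,0]]]'

```text
clock: 3.7
tool_pos: [0.4724, -0.1054, 0.0236]
orientation: [-179.9, 0.0, -89.1]
force: [-0.0, 0.5, -0.6]
opening: 0.001
gripper_force: 0.0
```

Run:
```python
from h import *
o=ctrl.get_obs();print(o['clock'],o['tool_pos'],o['orientation'],o['force'])
p,d,i=snap('wrist','w2')
```

```text
3.7 [ 0.47235294 -0.10544696  0.02361348] [-1.79898250e+02  1.19070984e-02 -8.90762019e+01] [-0.02032001  0.49942337 -0.62040431]
```

View pics/w2.png

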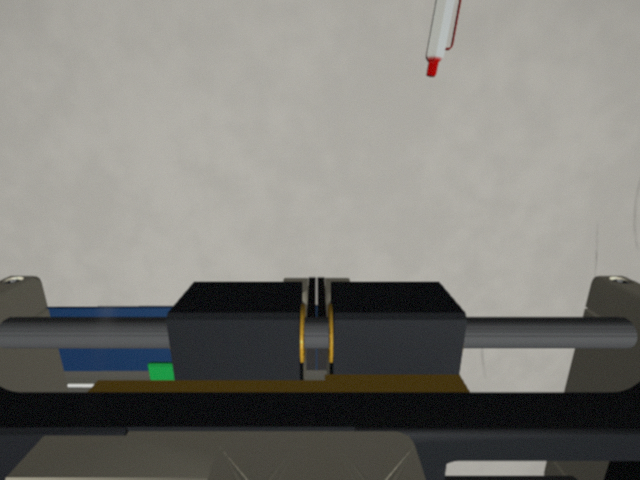

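The wrist view shows clear tray around the fingertips at (317,290). The pen at (435,60) and the green tab at (160,370) are clear of the finger.

Call:
step_arm --moves '[[[0,0.5,-0.4,0,0],[0,0.8,-0.4,0,0],[0,0.7,0,0,0],[0,0.3,0,0,0],[0,0.1,0,0,0],[0,0,0,0,0]]]'

```text
clock: 4.35
tool_pos: [0.4712, -0.0816, 0.0146]
orientation: [179.9, -0.0, -89.1]
force: [-1.0, -2.5, -0.9]
opening: 0.0007
gripper_force: 1.0
```

Call:
step_arm --moves '[[[0,0.1,0.1,0,0],[0,0.1,0.2,0,0],[0,0.1,0.3,0,0]]]'

```text
clock: 4.65
tool_pos: [0.4707, -0.0792, 0.0205]
orientation: [179.9, -0.0, -89.1]
force: [-1.4, -6.6, 0.1]
opening: 0.0004
gripper_force: 3.3
```

Call:
step_arm --moves '[[[0,0,0.4,0,0],[0,0,0.5,0,0]]]'

```text
clock: 4.85
tool_pos: [0.4717, -0.0785, 0.0299]
orientation: [180.0, 0.0, -89.1]
force: [-0.2, -0.8, 0.4]
opening: 0.0001
gripper_force: 0.4
```

```bash
cat >> h.py <<'E'
def chk(f):
    p,d,i=snap('top',f);roi=np.zeros(p.shape[:2],np.uint8);roi[170:275,195:350]=255
    for n,lo,hi in(('yel',(22,150,150),(35,255,255)),('grn',(45,100,80),(85,255,255)),('blu',(98,120,150),(115,255,255)),('cov',(100,120,30),(130,255,140))):
        mm=mask(p,lo,hi)&roi;N,l,s,ce=cv2.connectedComponentsWithStats(mm)
        for k in range(1,N):
            if s[k,4]>20:
                X=dpts(i,d,np.uint8(255*(l==k)));print(n,s[k],X.mean(0).round(4),'z',np.percentile(X[:,2],[10,50,90]).round(3))
    o=ctrl.get_obs();print(o['clock'],o['tool_pos'],o['force'])
E
python3 - <<'E'
from h import *
chk('t1')
E
```

```text
yel [284 186  32   8 210] [0.6128 0.0207 0.0525] z [0.044 0.052 0.061]
blu [216 187  10  28 143] [0.5922 0.2624 0.0362] z [0.031 0.036 0.041]
blu [228 189  32   7 194] [0.6093 0.1913 0.0368] z [0.032 0.037 0.041]
blu [223 220   3  33  51] [0.4752 0.2494 0.0459] z [0.033 0.038 0.044]
cov [214 186  10   6  25] [0.6311 0.2719 0.0089] z [-0.     0.006  0.035]
cov [214 189   4  34  50] [0.5723 0.2875 0.0043] z [-0.     0.004  0.009]
cov [214 224   3  16  24] [0.4962 0.285  0.0036] z [-0.002  0.004  0.009]
cov [214 254  19   5  32] [0.4151 0.2559 0.0046] z [-0.001  0.005  0.011]
cov [286 254  11   3  23] [0.4195 0.0469 0.0059] z [0.002 0.006 0.011]
4.9 [ 0.4722359  -0.07839899  0.03073242] [-0.74731583 -1.27905459  1.42812556]
```

Call:
step_arm --moves '[[[0,0.05,0.3,0,0],[0,0.06,0.3,0,0],[0,0.07,0.3,0,0],[0,0.07,0.3,0,0]]]'

```text
clock: 5.3
tool_pos: [0.4719, -0.0761, 0.0421]
orientation: [-180.0, -0.0, -89.1]
force: [0.8, -3.1, -0.1]
opening: 0.0007
gripper_force: 2.0
```

Run:
```python
from h import *
chk('t2')
p,d,i=snap('wrist','w3')
p,d,i=snap('scene','s1');cv2.imwrite('pics/s1c.png',cv2.resize(p[220:400,140:380],None,fx=3,fy=3))
```

```text
yel [284 185  31   9 206] [0.613  0.0219 0.0581] z [0.047 0.059 0.068]
blu [216 187  10  26 141] [0.593  0.2627 0.0356] z [0.03  0.036 0.04 ]
blu [228 189  32   7 195] [0.6094 0.1916 0.0366] z [0.031 0.037 0.042]
blu [223 232   3  21  29] [0.4561 0.2476 0.0524] z [0.032 0.039 0.042]
cov [214 186  11  46  90] [0.5834 0.2828 0.0058] z [-0.     0.004  0.011]
cov [218 254  14   5  30] [0.4148 0.251  0.0041] z [-0.001  0.004  0.009]
cov [285 254  12   3  22] [0.42   0.0507 0.0048] z [-0.001  0.004  0.012]
5.35 [ 0.47202899 -0.0760137   0.04246566] [-0.99686129 -4.22702917  2.21175608]
```

View pics/s1c.png

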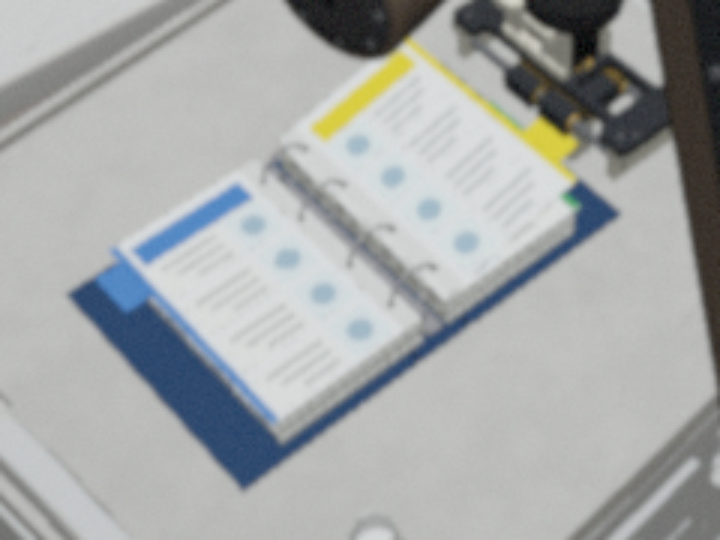

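The crop shows the yellow divider lifting on the fingertip (tab at (550,140)). The green divider stays down, and the left side is unchanged. I'll carry on along the arc.

Call:
step_arm --moves '[[[0,0.13,0.6,0,0],[0,0.14,0.6,0,0],[0,0.15,0.6,0,0],[0,0.17,0.6,0,0],[0,0.18,0.6,0,0],[0,0.2,0.6,0,0],[0,0.21,0.6,0,0],[0,0.22,0.6,0,0]]]'

```text
clock: 6.25
tool_pos: [0.4716, -0.0618, 0.0902]
orientation: [-180.0, 0.0, -89.1]
force: [-0.1, -1.0, 0.2]
opening: 0.0004
gripper_force: 0.4
```

```bash
cat >> h.py <<'E'
def shift(f,g,r):
    a,b=[cv2.cvtColor(np.load('pics/%s.npz'%k)['p'],6).astype(np.float32)[r[0]:r[1],r[2]:r[3]] for k in(f,g)]
    return cv2.phaseCorrelate(a,b,cv2.createHanningWindow(a.shape[::-1],5))
E
python3 - <<'E'
from h import *
chk('t3'); snap('scene','s2')
print(shift('scene0','s1',(285,385,160,280)),shift('scene0','s2',(285,385,160,280)))
E
```

```text
yel [283 182  28  12 135] [0.6133 0.0348 0.0793] z [0.061 0.075 0.095]
blu [216 187  10  22 138] [0.5942 0.2629 0.0362] z [0.031 0.036 0.041]
blu [228 189  32   7 195] [0.6094 0.1917 0.0363] z [0.032 0.037 0.041]
cov [214 186  10  26  60] [0.6044 0.2817 0.0066] z [-0.001  0.004  0.012]
cov [214 231   6  17  27] [0.4716 0.2809 0.0056] z [0.001 0.005 0.012]
6.3 [ 0.47223204 -0.06161133  0.09115598] [ 0.141097   -0.45475792  1.54815914]
((-1.0163139120933806, 0.3413570395425509), 1.0625547224680583) ((-1.153110261888898, 0.2482634879209371), 0.987895052909851)
```

Call:
step_arm --moves '[[[0,0.34,0.64,0,0],[0,0.36,0.64,0,0],[0,0.39,0.62,0,0],[0,0.41,0.6,0,0],[-0.05,0.43,0.6,0,0],[0,0.45,0.58,0,0],[0,0.47,0.56,0,0],[0,0.49,0.54,0,0],[-0.05,0.51,0.52,0,0],[0,0.53,0.5,0,0]]]'

```text
clock: 7.35
tool_pos: [0.4706, -0.0178, 0.1481]
orientation: [-180.0, -0.0, -89.1]
force: [0.2, -1.6, -0.2]
opening: 0.0005
gripper_force: 0.3
```

Call:
step_arm --moves '[[[0,0.54,0.45,0,0],[0,0.56,0.42,0,0],[0,0.58,0.4,0,0],[0,0.59,0.35,0,0],[-0.05,0.6,0.33,0,0],[0,0.61,0.3,0,0],[0,0.62,0.28,0,0],[0,0.63,0.25,0,0],[-0.05,0.64,0.22,0,0],[0,0.65,0.2,0,0]]]'

```text
clock: 8.35
tool_pos: [0.4698, 0.0426, 0.18]
orientation: [-180.0, 0.0, -89.1]
force: [1.2, -1.2, 0.7]
opening: 0.0003
gripper_force: 0.5
```

Run:
```python
from h import *
o=ctrl.get_obs();print(o['tool_pos'],o['force'])
p,d,i=snap('scene','s3');cv2.imwrite('pics/s3c.png',cv2.resize(p[150:400,140:400],None,fx=2.3,fy=2.3))
print(shift('scene0','s3',(285,385,160,280)))
```

```text
[0.46978567 0.04256288 0.17995601] [ 1.18959317 -1.18543272  0.73511421]
((-1.1061359693089443, 0.23645631886504503), 1.0028063611984253)
```

View pics/s3c.png

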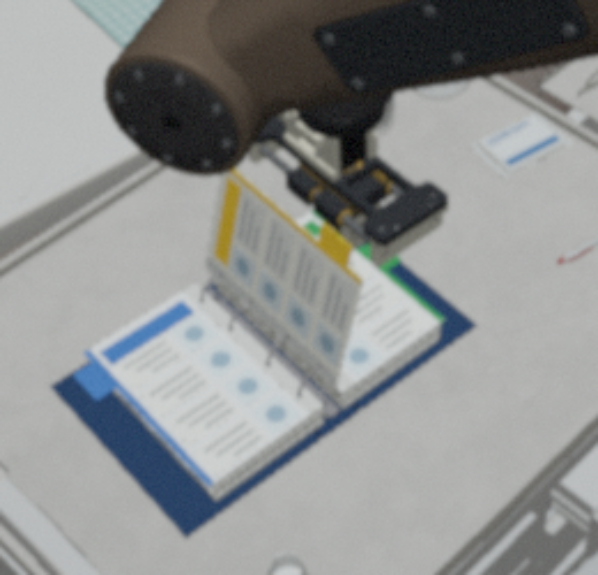

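The divider stands at about 75° on the finger (tab at (333,245) in the crop). Green lies flat and the binder has shifted about 1 px. I'll go on past upright.

Call:
step_arm --moves '[[[0,0.66,0.1,0,0],[0,0.66,0.1,0,0],[-0.05,0.66,0.1,0,0],[0,0.67,0,0,0],[0,0.67,0,0,0],[0,0.67,0,0,0],[-0.05,0.67,0,0,0]]]'

```text
clock: 9.1
tool_pos: [0.4687, 0.0892, 0.1827]
orientation: [-180.0, -0.0, -89.1]
force: [0.4, -0.3, -0.5]
opening: 0.0003
gripper_force: 0.3
```

Call:
step_arm --moves '[[[0,0.74,-0.02,0,0],[0,0.74,-0.05,0,0],[0,0.74,-0.09,0,0],[0,0.73,-0.13,0,0],[-0.05,0.72,-0.17,0,0],[0,0.71,-0.2,0,0],[0,0.7,-0.24,0,0],[0,0.69,-0.27,0,0],[-0.05,0.68,-0.3,0,0],[0,0.66,-0.34,0,0]]]'

```text
clock: 10.1
tool_pos: [0.4677, 0.1602, 0.1644]
orientation: [-180.0, 0.0, -89.1]
force: [-0.5, -0.5, 1.3]
opening: 0.0007
gripper_force: 0.3
```

Run:
```python
from h import *
chk('t4')
p,d,i=snap('scene','s4');cv2.imwrite('pics/s4c.png',cv2.resize(p[150:400,140:400],None,fx=2.3,fy=2.3))
print(ctrl.get_obs()['joint_pos'])
```

```text
grn [320 185  10  66 197] [ 0.5334 -0.0494  0.032 ] z [0.021 0.035 0.04 ]
grn [285 188  32   7 211] [0.6129 0.0184 0.0352] z [0.03  0.036 0.04 ]
blu [223 227   2  26  37] [0.4645 0.2505 0.0365] z [0.031 0.036 0.042]
cov [214 228   9  14  53] [0.4819 0.2737 0.0035] z [-0.002  0.004  0.008]
cov [214 241  14  18  84] [0.4315 0.2701 0.0048] z [-0.001  0.005  0.011]
10.15 [0.46758786 0.16076986 0.16378707] [ 0.94290139  0.87449551 -0.61279439]
[ 4.17551250e+01  6.51376817e+00 -2.67755179e+01 -1.22202848e-02
 -5.67536363e+01 -4.07998834e+01]
```

View pics/s4c.png

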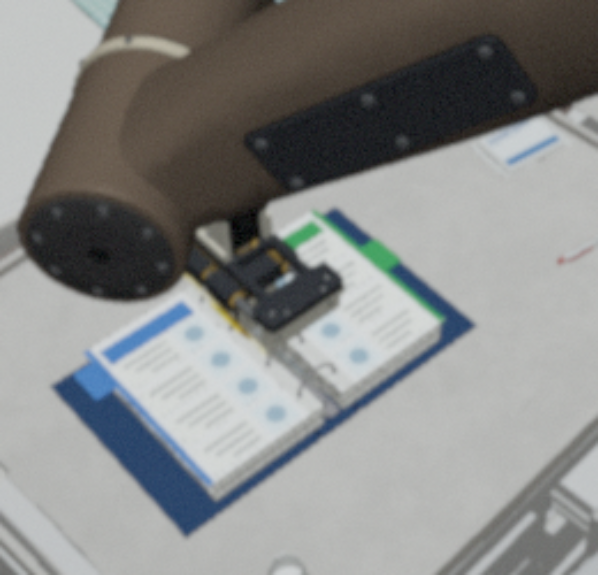

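The divider is past upright with the finger behind it (yellow edge at (225,310) in the crop). The green section is exposed and flat.

Call:
step_arm --moves '[[[0,0.64,-0.37,0,0],[0,0.62,-0.4,0,0],[0,0.6,-0.43,0,0],[0,0.58,-0.46,0,0],[-0.05,0.55,-0.49,0,0],[0,0.53,-0.52,0,0],[0,0.5,-0.54,0,0],[0,0.47,-0.57,0,0],[-0.05,0.45,-0.59,0,0],[0,0.42,-0.61,0,0]]]'

```text
clock: 11.2
tool_pos: [0.4666, 0.2136, 0.1143]
orientation: [-180.0, -0.0, -89.1]
force: [-0.0, -0.4, 0.4]
opening: 0.0002
gripper_force: 0.2
```

Call:
step_arm --moves '[[[0,0.38,-0.63,0,0],[0,0.35,-0.65,0,0],[0,0.32,-0.67,0,0],[0,0.29,-0.68,0,0],[0,0.25,-0.7,0,0],[0,0.22,-0.7,0,0],[0,0.18,-0.7,0,0],[0,0.14,-0.7,0,0]]]'

```text
clock: 12.0
tool_pos: [0.4666, 0.2346, 0.0599]
orientation: [180.0, -0.0, -89.1]
force: [0.4, -0.7, -0.5]
opening: 0.0004
gripper_force: 0.2
```

Call:
step_arm --moves '[[[0,0.05,-0.5,0,0],[0,0,-0.4,0,0],[0,0,-0.3,0,0],[0,0,-0.25,0,0],[0,0,-0.2,0,0],[0,0,-0.15,0,0],[0,0,0,0,0]]]'

```text
clock: 12.7
tool_pos: [0.4666, 0.235, 0.0424]
orientation: [180.0, -0.0, -89.1]
force: [0.8, 0.7, 0.3]
opening: 0.0005
gripper_force: 0.0
```

Call:
step_arm --moves '[[[0,0,-0.2,0,0],[0,0,-0.2,0,0],[0,0,-0.1,0,0],[0,0,0,0,0]]]'

```text
clock: 13.1
tool_pos: [0.4667, 0.235, 0.0374]
orientation: [180.0, -0.0, -89.1]
force: [0.5, -0.2, -0.1]
opening: 0.0004
gripper_force: 0.0
```

Call:
step_arm --moves '[[[0,0,-0.1,0,0],[0,0,0,0,0]]]'

```text
clock: 13.3
tool_pos: [0.4667, 0.2351, 0.0371]
orientation: [-180.0, -0.0, -89.1]
force: [-1.9, -1.7, 8.8]
opening: 0.0005
gripper_force: 4.0
```

The finger meets a firm stop at 8.8 N, so the divider is flat. I'll hold briefly, lift clear and check.

Call:
step_arm --moves '[[[0,0,-0.03,0,0],[0,0,0,0,0],[0,0,0.1,0,0],[0,0,0.3,0,0],[0,0,1,0,0],[0,0,3,0,0],[0,0,4,0,0],[0,0,4,0,0],[0,0,4,0,0],[0,0,4,0,0]]]'

```text
clock: 14.3
tool_pos: [0.4664, 0.2347, 0.2428]
orientation: [-180.0, 0.0, -89.1]
force: [0.5, 0.6, -1.0]
opening: 0.0005
gripper_force: 0.0
```

Call:
step_arm --moves '[[[0,-4,2,0,0],[0,-4,2,0,0],[0,-4,2,0,0],[0,-4,0,0,0],[0,-4,0,0,0],[0,-4,0,0,0],[0,-4,0,0,0],[0,0,0,0,0]]]'

```text
clock: 15.1
tool_pos: [0.4659, -0.0485, 0.301]
orientation: [-180.0, -0.0, -89.3]
force: [-0.1, 0.9, -0.1]
opening: 0.0005
gripper_force: 0.0
```

Run:
```python
from h import *
chk('t5')
p,d,i=snap('scene','s5');cv2.imwrite('pics/s5c.png',cv2.resize(p[150:440,140:420],None,fx=2,fy=2))
for r in((300,345,160,190),):print(shift('scene0','s5',r))
# cover corner edges by colour
for k in('scene0','s5'):
    q=np.load('pics/%s.npz'%k)['p'];m=mask(q,(100,120,30),(130,255,150));m[:230]=0;m[400:]=0;m[:,360:]=0;m[:,:150]=0
    v,u=np.nonzero(m);P=onplane(i,[(u[u.argmin()],v[u.argmin()]),(u[v.argmax()],v.max())],.003);print(k,P.round(4))
```

```text
15.15 [ 0.46613766 -0.04698324  0.30085604] [ 0.32263003  0.22173309 -0.16425599]
((-0.7140588168640516, 0.37399970014394057), 1.0812095559084858)
scene0 [[0.6327 0.2895 0.003 ]
 [0.4129 0.2842 0.003 ]]
s5 [[0.6351 0.288  0.003 ]
 [0.4123 0.2871 0.003 ]]
```

View pics/s5c.png

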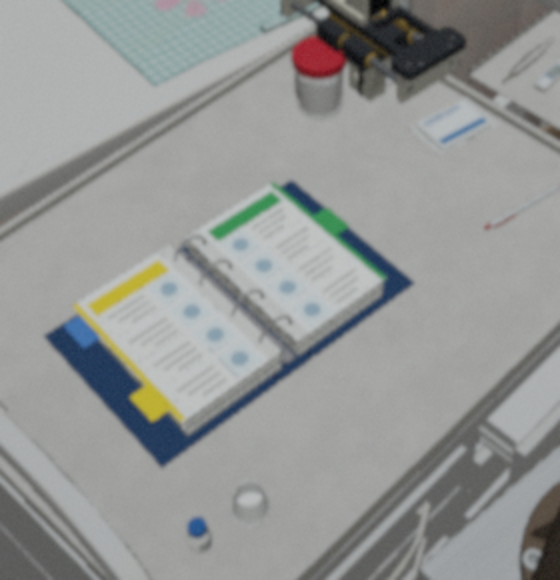

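The final crop shows the yellow divider flat on the left (tab at (150,400)), the green section open, and the other things in place. The binder has shifted by only about 2 mm. Handing in.

```bash
python3 -c "
from plant import close_job
print(close_job())"
```

```text
the job is handed in; nothing more can be done
None
```

The yellow divider is turned over and pressed flat on the left-hand pages with the green section open, and the job is handed in at about 15 s. The binder slid about 2 mm when the push peaked at 6.6 N at the start; nothing else appears to have moved.

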